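# Lock the T-handle into the spring tester, draw the carriage to the red clip and hold it

## Robot

A 6-joint arm with a two-finger parallel gripper is mounted at the origin on a cart in front of the work surface, level with it; the furniture and walls round the work are solid. World frame = base frame: x ahead of the robot, y to its left, z up, the work surface at z = 0. Lengths are in m, angles in degrees, forces in N, time in s.
With the tool pointing down it reaches from about 0.3 to 0.75 m from the base axis. Payload 8.5 kg.
Tool frame: the origin (TCP) lies on the centre line of the jaws, within the pads' length; the fingertips stand 19 mm ahead of it and the grasp point (between the pads) is the TCP (env.tcp_to_tips is the z of the fingertips in the tool frame, in m); z points along the fingers, y is the line along which they close (so a half turn about z gives the same grasp; the last joint's range is limited). The gripper opens to 85 mm and grips with 20 to 120 N. Pads are 22 mm wide; open, the fingers measure 114 mm over their backs; the gripper's body (76 mm by 85 mm) begins 54 mm behind the grasp point. The pads swing forward as they close: fully open they stand 13 mm farther back than shut.
Start: joints at [-84.299, 21.807, 74.336, -0, 83.858, -12.336], TCP at [0.17, -0.523, 0.25] pointing down, gripper open.
Joint ranges: [-178.18, 178.18], [-50.72, 133.34], [12.68, 142.11], [-81.47, 261.47], [9.98, 163.14], [-165.26, 165.26]. Speed limits (degrees/s): [136.94, 136.94, 180, 180, 180, 180].

## Interface

Orientations are given as a 3x3 rotation matrix whose columns are the frame's x, y, z axes.
In Python, from rig import env gives the robot as it stands.
- The arm moves only by the tool servo_tool, never from a script. Its argument "steps" is a list of rows, each an object of numbers: "tx", "ty", "tz": the shift along the world's x, y, z in cm; "yaw": the turn about the world's z in degrees; "claw": the finger opening in cm, from 0 to 8.54. In form: [{"tx": .., "ty": .., "tz": .., "yaw": .., "claw": ..}, ...]. A call has 1 to 20 rows; each row shifts and turns the commanded pose from where the row before left it; what a row does not reach is not made up. A row lasts 1/10 s, in which the tool goes at most 50 mm and 8.59 degrees, less where a joint would pass 70% of its speed; a pose out of reach is approached as far as the arm can. A call with a gripper value outside its range is refused whole. The fingers move at their own pace and stop on an object; "newtons" is the grip in N (left out, the last holds). Time passes only in rows, so rows that do not move let the fingers close. It gives the time, the measured TCP pose, the force, the opening and the grip force at its end, in the units of the state.
- env.observe(): the state, without advancing time (a new reading comes with each control period).
- env.get_image(name): name is "scene" or "top" or "wrist"; returns (picture, depth): 384x512x3 uint8, red, green, blue; 384x512 float32, m along the optical axis (not along the pixel's ray), 0 where there is no reading.
- env.camera_model(name): a dict with "fovy" (degrees; the focal length in pixels is half the picture's height over the tangent of half this angle, whatever the lens; pixels are square), "cx", "cy" (the principal point, pixels), "T" (4x4, takes a point from camera to world coordinates). Camera axes: x right, y down, z forward; pixel columns grow to the right and rows downward; lengths in m; the calibration is good to about 2 mm. A picture is of the moment at which its call begins: read the wrist's pose just before it. camera_model takes no time and is no camera call; for the wrist camera it gives the pose at the moment of the call.
- env.close_job(): hands the job in; it is judged then, once.
The state is a dict: "time_s": time; "q": joint angles; "qvel": joint speeds; "joint_efforts": joint torques, N m; "position": TCP position; "tool_rot": TCP orientation; "ft_force": force on the tool from outside, world axes, zero at the start; "wrist_torque": the same for the moment, N m; "grip_width": finger opening in m; "gripper_force": force on a finger pad.
Only numpy, scipy, OpenCV 4.12 (cv2) and the standard library are available. Lean on these libraries where they do the work, as an engineer would, in place of code of your own. Each camera call takes 0.05 s, during which the arm holds its last target. There are 200 camera calls.

## Task

Check the clutch spring in the tester: take the orange T-handle from its stand, put it fully down into the carriage's keyed socket and give it a quarter turn (either way) so that it is locked in with its bar crosswise to the pull. Then draw the carriage out by the T-handle alone until the yellow pointer stands at the white line of the red clip, and finish still gripping the handle, holding the carriage steady there against its spring. Do not pull the carriage out before the handle is locked, and leave the loose coil springs and the bearing beside the tester where they are.

Things in the scene. Friction and masses are not known exactly. Their poses are not given: they have to be found in the camera images.
- tester: Spring tester fixed to the bench, green base 280 x 144 x 12 mm (x -128 to +152, y -60 to +84 mm of the origin), at most 49 mm high. Origin: on the bench below mid-socket when the carriage is home. x axis along the slide: the carriage is pulled to -x (roughly toward the robot); dark spring barrel (38 mm thick) on the +x side, aluminium scale rail on the +y side.
- carriage: Steel carriage, top plate 64 x 92 mm, 44 mm above the bench; slides along the tester's x only, home with its origin 44 mm above the tester's, pulled to the tester's -x by up to 75 mm. Origin: middle of the socket mouth, level with the plate's top; axes as the tester's. A spring draws it home: 4 N at home, 1.4 N more per 10 mm, plus slight friction.
- pointer (a point): Tip of the yellow pointer on the carriage's +y side, 63 mm from the socket's middle along y, 4 mm below the plate's top; at the same x as the socket's middle.
- clip: Red clip on the scale rail, 10 mm wide along the slide, fixed during a run, 30 to 60 mm out (tester -x) from the pointer's home. Origin: at its white line, where the pointer's tip lies when the carriage is at the mark; axes parallel to the tester's.
- socket (a point): The socket in the carriage, a point at the plate's underside, 8 mm below the middle of its mouth. Through the 8 mm plate: a 20 mm square hole with a 12 mm wide slot on its -x and +x sides, 36 mm long over all along x. Below it a cavity where the handle's lugs turn freely; there are no stops.
- lugs (a point): On the handle's axis at mid-height of its two lugs, 48.5 mm below the bar's middle. Lugs 30 mm over all along the bar (handle's x), 8 mm wide, 7 mm high, on a 16 mm shaft; tapered tip ends 57 mm below the bar's middle. They enter the socket with the bar along the carriage's x, either way round, with 2 mm of play each side, and lock with the bar along its y.
- stand: Black stand fixed to the bench, 40 mm high, 70 x 64 mm (foot 90 x 80 mm), with a slot along its x axis in which the handle stands upright. Origin: centre of its underside.
- handle: Loose T-handle, 0.12 kg, standing upright in the stand, bar along the stand's x. Origin: middle of the orange cross bar, 64 mm long (its x axis), 16 wide, 16 high; z up. Below: 16 mm neck, then a 34 mm collar 5 mm thick with its underside 34 mm below the origin. Collar rests on the stand or, fully home, on the carriage's plate (origin then 78 mm above the bench).
- tall_spring: Loose steel coil spring standing upright left of the tester, 39 mm thick, 68 mm high; origin at the centre of its underside. Not to be moved.
- short_spring: Loose steel coil spring standing upright left of the tester, 39 mm thick, 66 mm high; origin at the centre of its underside. Not to be moved.
- bearing: Loose steel bearing lying flat left of the tester, 48 mm wide, 18 mm high; origin at the centre of its underside. Not to be moved.

How it is judged:
By the outcome, as a careful person would: the job done as asked, in the order asked, and still so for the second after the job is handed in, while the arm keeps its last pose, push and grip.
It also fails if it takes over 48 s, if anything falls off the work surface, if the arm or the gripper's body presses on something with over 40 N, if the wrist force passes 120 N, or if a joint passes its speed limit or range.

## Working session

There is one attempt and no reset: what is moved stays moved. The work goes in short steps, Python scripts to look and compute and a tool call to move; the robot and the scene stay as the last step left them, time stands still between calls to the robot, and variables do not carry over. Pictures are saved under pics/ and viewed, at most 11 in all, crops included, and the job is handed in when it is done.

Besides the shell and the picture viewer there is one more tool, called after "Emit:" in YAML: its name, and indented under it one key for each argument. servo_tool: Moves the arm, as the interface text tells. Its arguments: {"type":"object","properties":{"steps":{"type":"array"},"newtons":{"type":"number"}},"required":["steps"]}

```bash
mkdir -p pics; cat > h.py <<'E'
import numpy as np,cv2
from rig import env
def snap(name,fn):
    m=env.camera_model(name); im,d=env.get_image(name)
    cv2.imwrite(f'pics/{fn}.png',im[:,:,::-1]); np.savez(f'pics/{fn}.npz',im=im,d=d,T=m['T'],k=[m['fovy'],m['cx'],m['cy']])
def load(fn):
    z=np.load(f'pics/{fn}.npz'); im,d,T=z['im'],z['d'],z['T']; fy,cx,cy=z['k']
    f=im.shape[0]/2/np.tan(np.radians(fy)/2); v,u=np.mgrid[:im.shape[0],:im.shape[1]]
    P=np.stack([(u-cx)/f*d,(v-cy)/f*d,d,np.ones_like(d)],-1)@T.T
    return im,d,P[...,:3]
def plane(fn,uv,zw):
    z=np.load(f'pics/{fn}.npz'); T=z['T']; fy,cx,cy=z['k']; f=z['im'].shape[0]/2/np.tan(np.radians(fy)/2)
    r=T[:3,:3]@np.array([(uv[0]-cx)/f,(uv[1]-cy)/f,1]); return T[:3,3]+r*(zw-T[2,3])/r[2]
E
python3 - <<'E'
from h import *
snap('scene','s0');snap('top','t0')
a=cv2.imread('pics/s0.png');b=cv2.imread('pics/t0.png')
cv2.imwrite('pics/both.png',cv2.resize(np.vstack([a,b]),(400,600))) 
print(env.observe()['tool_rot'],env.observe()['ft_force'],env.camera_model('top'))
E
```

```text
[[ 9.50857420e-01  3.09629048e-01 -1.40406442e-04]
 [ 3.09628963e-01 -9.50856568e-01  1.30116456e-03]
 [ 2.69371956e-04 -1.28069587e-03 -9.99999144e-01]] [-0.5089178  -0.01619407 -0.10690634] {'fovy': 44.0762132112018, 'cx': 254.0191650389111, 'cy': 196.2656811818441, 'T': array([[-1.01014099e-03, -9.84184633e-01,  1.77142847e-01,
         2.93935500e-01],
       [-9.99988652e-01,  1.81887569e-03,  4.40311303e-03,
         1.34186820e-02],
       [-4.65567700e-03, -1.77136389e-01, -9.84175302e-01,
         1.22924638e+00],
       [ 0.00000000e+00,  0.00000000e+00,  0.00000000e+00,
         1.00000000e+00]])}
```

View pics/t0.png

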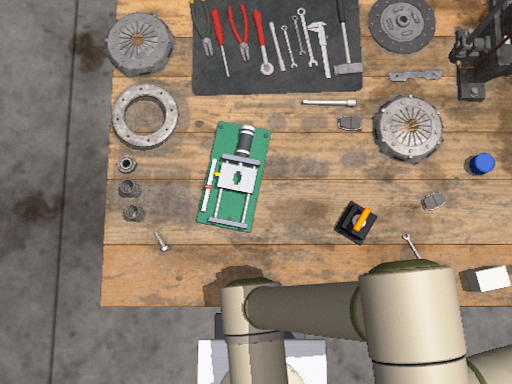

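View pics/s0.png

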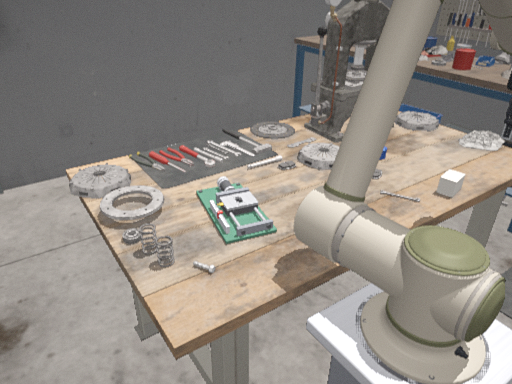

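The top view shows the tester at about px (235,175), with the yellow pointer at (217,174) and the red clip at (208,187). The handle and stand are at about (358,221). The springs and bearing are at (127–135,163–213), clear of the path.

```bash
python3 - <<'E'
from h import *
im,d,P=load('t0'); hsv=cv2.cvtColor(im,cv2.COLOR_RGB2HSV)
def blob(lo,hi,box,n):
    m=cv2.inRange(hsv,lo,hi)>0; k=np.zeros_like(m);k[box[1]:box[3],box[0]:box[2]]=1;m&=k
    p=P[m]; r=cv2.minAreaRect((p[:,:2]*1000).astype(np.float32)); print(n,m.sum(),p.mean(0).round(4),np.median(p[:,2]).round(4),r)
blob((8,180,150),(22,255,255),(335,195,385,245),'orange')
blob((60,100,40),(90,255,255),(190,110,280,240),'green')
blob((24,150,150),(35,255,255),(205,165,230,185),'yellow')
blob((0,150,100),(6,255,255),(195,175,225,200),'red')
print(env.camera_model('wrist')['T'],env.camera_model('wrist')['fovy'])
E
```

```text
orange 142 [ 0.4454 -0.2439  0.0804] 0.0811 ((444.0424499511719, -244.21780395507812), (14.9351167678833, 62.98058319091797), 57.66315460205078)
green 2979 [0.5672 0.0725 0.0173] 0.0127 ((508.35845947265625, 79.6085205078125), (170.8372344970703, 415.0273742675781), 84.7813720703125)
yellow 17 [0.5675 0.1149 0.0401] 0.0433 ((568.952392578125, 113.98580932617188), (11.501646995544434, 12.150988578796387), 42.151023864746094)
red 12 [0.5345 0.1372 0.0376] 0.0421 ((535.2238159179688, 138.20831298828125), (18.948509216308594, 8.555120468139648), 66.0849380493164)
[[ 0.31074049 -0.916692   -0.25122921  0.23601426]
 [-0.9504934  -0.30014041 -0.08048616 -0.50157456]
 [-0.00162302  0.26380202 -0.96457548  0.37364976]
 [ 0.          0.          0.          1.        ]] 71.55007868182089
```

Emit:
servo_tool:
  steps:
    - {"tx": 1.0,"ty": 1.0,"yaw": -3.6,"claw": 8.5}
    - {"tx": 2,"ty": 2,"yaw": -3.6}
    - {"tx": 2,"ty": 2,"yaw": -3.6}
    - {"tx": 2,"ty": 2,"yaw": -3.6}
    - {"tx": 2,"ty": 2,"yaw": -3.6}
    - {"tx": 2,"ty": 2,"yaw": -3.6}
    - {"tx": 2,"ty": 2,"yaw": -3.6}
    - {"tx": 2,"ty": 2,"yaw": -3.6}
    - {"tx": 2,"ty": 2,"yaw": -3.6}
    - {"tx": 2,"ty": 2,"yaw": -3.6}
    - {"tx": 2,"ty": 2,"yaw": -3.6}
    - {"tx": 2,"ty": 2,"yaw": -3.6}
    - {"tx": 2,"ty": 2,"yaw": -3.6}
    - {"tx": 2,"ty": 2,"yaw": -3.6}
    - {"tx": 0.5,"ty": 0.9}
    - {}
    - {}

```text
invalid input at $.steps[0]: expected keys tx, ty, tz, yaw, claw
```

```bash
cat >> h.py <<'E'
def handle(fn):
    im,d,P=load(fn); hsv=cv2.cvtColor(im,cv2.COLOR_RGB2HSV)
    m=(cv2.inRange(hsv,(8,170,100),(22,255,255))>0)&(d>0)
    p=P[m]; zt=np.percentile(p[:,2],90); q=p[p[:,2]>zt-0.006]
    print('handle top z',zt.round(4),len(q),cv2.minAreaRect((q[:,:2]*1000).astype(np.float32)))
def st():
    o=env.observe(); R=np.array(o['tool_rot']); print('t',round(o['time_s'],2),'pos',np.round(o['position'],4),'yaw_y',np.degrees(np.arctan2(R[1,1],R[0,1])).round(2),'F',np.round(o['ft_force'],2),'w',round(o['grip_width'],4),'gf',o['gripper_force'],'q',np.round(o['q'],1))
E
python3 - <<'E'
from h import *
st();snap('wrist','w1');handle('w1')
E
```

```text
t 0.1 pos [ 0.1703 -0.5227  0.2498] yaw_y -71.96 F [-0.51 -0.02 -0.11] w 0.0852 gf 0.0 q [-84.3  21.8  74.4  -0.   83.9 -12.3]Traceback (most recent call last):
  File "<stdin>", line 2, in <module>
  File "h.py", line 17, in handle
    p=P[m]; zt=np.percentile(p[:,2],90); q=p[p[:,2]>zt-0.006]
               ~~~~~~~~~~~~~^^^^^^^^^^^
    return _quantile_unchecked(
        a, q, axis, out, overwrite_input, method, keepdims, weights)
    return _ureduce(a,
                    func=_quantile_ureduce_func,
    ...<5 lines>...
                    overwrite_input=overwrite_input,
                    method=method)
    r = func(a, **kwargs)
    result = _quantile(arr,
                       quantiles=q,
    ...<2 lines>...
                       out=out,
                       weights=wgt)
    slices_having_nans = np.isnan(arr[-1, ...])
                                  ~~~^^^^^^^^^
IndexError: index -1 is out of bounds for axis 0 with size 0
```

View pics/w1.png

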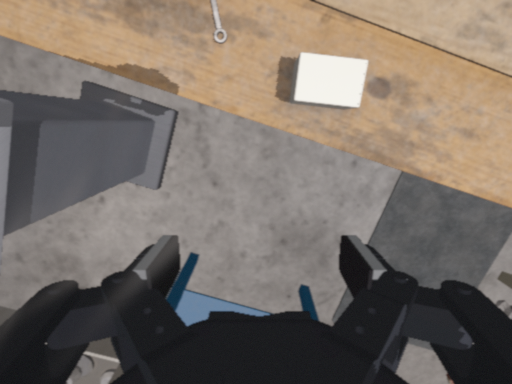

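The move was refused because every key is needed, so the picture only shows the start pose: bare floor and the white block at (330,80). I'll resend it with full rows.

Emit:
servo_tool:
  steps:
    - {"tx": 1,"ty": 1,"tz": 0,"yaw": -3.6,"claw": 8.5}
    - {"tx": 2,"ty": 2,"tz": 0,"yaw": -3.6,"claw": 8.5}
    - {"tx": 2,"ty": 2,"tz": 0,"yaw": -3.6,"claw": 8.5}
    - {"tx": 2,"ty": 2,"tz": 0,"yaw": -3.6,"claw": 8.5}
    - {"tx": 2,"ty": 2,"tz": 0,"yaw": -3.6,"claw": 8.5}
    - {"tx": 2,"ty": 2,"tz": 0,"yaw": -3.6,"claw": 8.5}
    - {"tx": 2,"ty": 2,"tz": 0,"yaw": -3.6,"claw": 8.5}
    - {"tx": 2,"ty": 2,"tz": 0,"yaw": -3.6,"claw": 8.5}
    - {"tx": 2,"ty": 2,"tz": 0,"yaw": -3.6,"claw": 8.5}
    - {"tx": 2,"ty": 2,"tz": 0,"yaw": -3.6,"claw": 8.5}
    - {"tx": 2,"ty": 2,"tz": 0,"yaw": -3.6,"claw": 8.5}
    - {"tx": 2,"ty": 2,"tz": 0,"yaw": -3.6,"claw": 8.5}
    - {"tx": 2,"ty": 2,"tz": 0,"yaw": -3.6,"claw": 8.5}
    - {"tx": 2,"ty": 2,"tz": 0,"yaw": -3.6,"claw": 8.5}
    - {"tx": 0.4,"ty": 0.9,"tz": 0,"yaw": 0,"claw": 8.5}
    - {"tx": 0,"ty": 0,"tz": 0,"yaw": 0,"claw": 8.5}
    - {"tx": 0,"ty": 0,"tz": 0,"yaw": 0,"claw": 8.5}

```text
time_s: 1.85
position: [0.4438, -0.2444, 0.2502]
tool_rot: [[0.845, -0.535, -0.0], [-0.535, -0.845, -0.0], [-0.0, 0.0, -1.0]]
ft_force: [-0.8, 0.3, -0.3]
grip_width: 0.0852
gripper_force: 0.0
```

```bash
python3 - <<'E'
from h import *
st();snap('wrist','w2');handle('w2')
E
```

```text
t 1.85 pos [ 0.4438 -0.2444  0.2502] yaw_y -122.32 F [-0.83  0.25 -0.34] w 0.0852 gf 0.0 q [-42.2  17.5  81.   -0.   81.5  80.1]
handle top z 0.0829 708 ((445.330810546875, -244.77932739257812), (15.66454029083252, 62.53118133544922), 58.18964767456055)
```

View pics/w2.png

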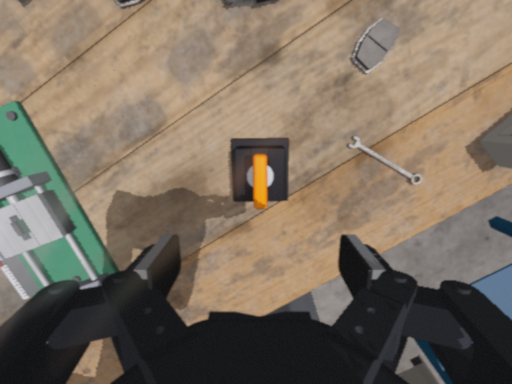

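The wrist view shows the bar at px (260,180), centred and parallel to the jaws. I'll correct 1.5 mm, descend and grip.

Emit:
servo_tool:
  newtons: 60
  steps:
    - {"tx": 0.15,"ty": -0.05,"tz": -1,"yaw": 0.4,"claw": 8.5}
    - {"tx": 0,"ty": 0,"tz": -2,"yaw": 0,"claw": 8.5}
    - {"tx": 0,"ty": 0,"tz": -3,"yaw": 0,"claw": 8.5}
    - {"tx": 0,"ty": 0,"tz": -3,"yaw": 0,"claw": 8.5}
    - {"tx": 0,"ty": 0,"tz": -3,"yaw": 0,"claw": 8.5}
    - {"tx": 0,"ty": 0,"tz": -2.5,"yaw": 0,"claw": 7}
    - {"tx": 0,"ty": 0,"tz": -2,"yaw": 0,"claw": 5}
    - {"tx": 0,"ty": 0,"tz": -1,"yaw": 0,"claw": 4}
    - {"tx": 0,"ty": 0,"tz": 0,"yaw": 0,"claw": 3}
    - {"tx": 0,"ty": 0,"tz": 0,"yaw": 0,"claw": 1.5}
    - {"tx": 0,"ty": 0,"tz": 0,"yaw": 0,"claw": 0.5}
    - {"tx": 0,"ty": 0,"tz": 0,"yaw": 0,"claw": 0.5}
    - {"tx": 0,"ty": 0,"tz": 0,"yaw": 0,"claw": 0.5}
    - {"tx": 0,"ty": 0,"tz": 0,"yaw": 0,"claw": 0.5}
    - {"tx": 0,"ty": 0,"tz": 0,"yaw": 0,"claw": 0.5}

```text
time_s: 3.4
position: [0.446, -0.2447, 0.0759]
tool_rot: [[0.848, -0.529, 0.001], [-0.529, -0.848, -0.001], [0.001, 0.0, -1.0]]
ft_force: [-0.2, 0.4, 6.9]
grip_width: 0.0149
gripper_force: 61.2
```

```bash
python3 - <<'E'
from h import *
st()
E
```

```text
t 3.4 pos [ 0.446  -0.2447  0.0759] yaw_y -121.96 F [-0.25  0.43  6.93] w 0.0149 gf 61.205646274611354 q [-42.1  29.4  95.1  -0.   55.4  79.9]
```

Emit:
servo_tool:
  steps:
    - {"tx": 0,"ty": 0,"tz": 0.5,"yaw": 0,"claw": 0.5}
    - {"tx": 0,"ty": 0,"tz": 1.5,"yaw": 0,"claw": 0.5}
    - {"tx": 0,"ty": 0,"tz": 2.5,"yaw": 0,"claw": 0.5}
    - {"tx": 0,"ty": 0,"tz": 2.5,"yaw": 0,"claw": 0.5}
    - {"tx": 0,"ty": 0.5,"tz": 2.5,"yaw": 0,"claw": 0.5}
    - {"tx": 0,"ty": 1.5,"tz": 2.5,"yaw": 2,"claw": 0.5}
    - {"tx": 0.3,"ty": 2.5,"tz": 2.4,"yaw": 2,"claw": 0.5}
    - {"tx": 0.4,"ty": 3,"tz": 0,"yaw": 2,"claw": 0.5}
    - {"tx": 0.4,"ty": 3,"tz": 0,"yaw": 2,"claw": 0.5}
    - {"tx": 0.4,"ty": 3,"tz": 0,"yaw": 2,"claw": 0.5}
    - {"tx": 0.4,"ty": 3,"tz": 0,"yaw": 2,"claw": 0.5}
    - {"tx": 0.4,"ty": 3,"tz": 0,"yaw": 2,"claw": 0.5}
    - {"tx": 0.4,"ty": 3,"tz": 0,"yaw": 2,"claw": 0.5}
    - {"tx": 0.4,"ty": 3,"tz": 0,"yaw": 2,"claw": 0.5}
    - {"tx": 0.3,"ty": 3,"tz": 0,"yaw": 2,"claw": 0.5}
    - {"tx": 0,"ty": 2.5,"tz": 0,"yaw": 1.8,"claw": 0.5}
    - {"tx": 0,"ty": 1.5,"tz": 0,"yaw": 0,"claw": 0.5}
    - {"tx": 0,"ty": 0.6,"tz": 0,"yaw": 0,"claw": 0.5}
    - {"tx": 0,"ty": 0,"tz": 0,"yaw": 0,"claw": 0.5}
    - {"tx": 0,"ty": 0,"tz": 0,"yaw": 0,"claw": 0.5}

```text
time_s: 5.4
position: [0.4798, 0.086, 0.2193]
tool_rot: [[0.984, -0.177, -0.0], [-0.177, -0.984, -0.0], [-0.0, 0.0, -1.0]]
ft_force: [0.1, 0.3, -1.7]
grip_width: 0.0149
gripper_force: 60.2
```

```bash
python3 - <<'E'
from h import *
st();snap('wrist','w3');handle('w3')
E
```

```text
t 5.4 pos [0.4798 0.086  0.2193] yaw_y -100.19 F [ 0.1   0.33 -1.67] w 0.0149 gf 60.16333166509867 q [-3.8 17.1 87.  -0.  75.9 96.4]
handle top z 0.2262 3425 ((480.7057800292969, 86.56678009033203), (15.375494003295898, 61.489784240722656), 79.69982147216797)
```

View pics/w3.png

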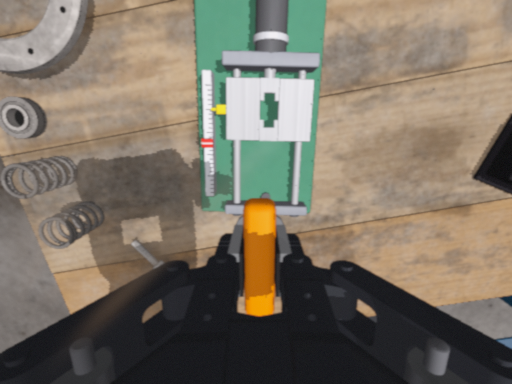

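The handle is held centred in the jaws at px (260,255). The carriage plate spans px (226–314, 78–142), the socket is at (269,110), the pointer tip at (214,109) and the clip line at (207,143). Next I'll measure these.

```bash
cat >> h.py <<'E'
def tester(fn,box):
    im,d,P=load(fn); hsv=cv2.cvtColor(im,cv2.COLOR_RGB2HSV); k=np.zeros(d.shape,bool);k[box[1]:box[3],box[0]:box[2]]=1
    z=P[...,2]; pl=k&(d>0)&(abs(z-np.median(z[(box[1]+box[3])//2-20:(box[1]+box[3])//2+20,:][:, (box[0]+box[2])//2-30:(box[0]+box[2])//2-20]))<.003)&(hsv[...,1]<40)
    pl=cv2.morphologyEx(pl.astype(np.uint8),cv2.MORPH_OPEN,np.ones((9,9)))
    p=P[pl>0]; r=cv2.minAreaRect((p[:,:2]*1000).astype(np.float32)); print('plate',len(p),p.mean(0).round(4),r)
    for n,lo,hi in (('yellow',(24,150,120),(35,255,255)),('red',(0,150,100),(6,255,255))):
        m=(cv2.inRange(hsv,lo,hi)>0)&(d>0)&k; v,u=np.nonzero(m); p=P[m]; print(n,len(p),(u.min(),u.max(),v.min(),v.max()),p.mean(0).round(4),np.median(p[:,2]).round(4))
E
python3 - <<'E'
from h import *
tester('w3',(195,70,330,150))
g=cv2.imread('pics/w3.png')[60:160,190:330]
cv2.imwrite('pics/w3c.png',cv2.resize(g,None,fx=5,fy=5,interpolation=cv2.INTER_CUBIC))
E
```

```text
plate 4568 [0.5579 0.0614 0.0443] ((556.5097045898438, 62.037498474121094), (91.69691467285156, 63.8065071105957), 78.4992446899414)
yellow 94 (np.int64(212), np.int64(224), np.int64(104), np.int64(113)) [0.5673 0.1151 0.0397] 0.0422
red 52 (np.int64(201), np.int64(212), np.int64(138), np.int64(146)) [0.5349 0.1369 0.0406] 0.0418
```

View pics/w3c.png

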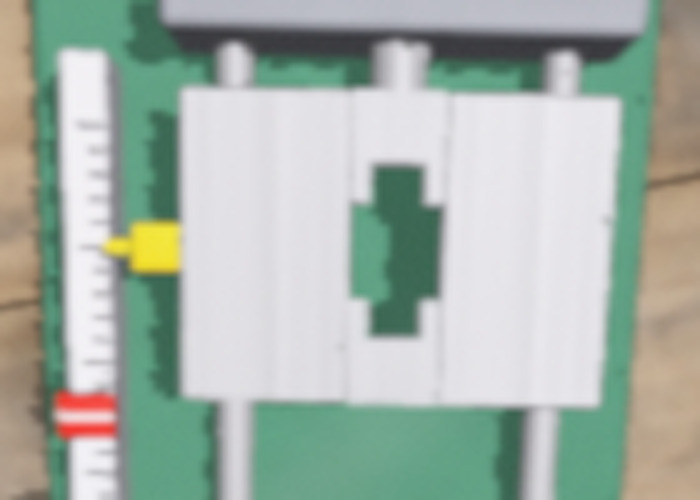

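```bash
python3 - <<'E'
from h import *
c=lambda x,y,z:plane('w3',(190+x/5-.4,60+y/5-.4),z)
s=c(397,250,.044); 
corn=[c(*q,.044) for q in((181,88),(621,97),(601,407),(181,399))]
print('socket',s,'corners mean',np.mean(corn,0),[np.round(k,4) for k in corn])
a=np.radians(-11.5);X=np.array([np.cos(a),np.sin(a)]);Y=np.array([-X[1],X[0]])
e=lambda i,j:np.degrees(np.arctan2(*(corn[j]-corn[i])[:2][::-1]))
print('edge angles',e(1,0),e(2,3),e(3,0),e(2,1))
t=c(105,246,.040);k=c(86,416,.041);print('tip',t,'clip',k)
for n,p in(('tip',t),('clip',k)):d=(p-s)[:2];print(n,'rel',d@X,d@Y)
# green base angle
im,d,P=load('w3');hsv=cv2.cvtColor(im,cv2.COLOR_RGB2HSV)
E
```

```text
socket [0.55695364 0.06246824 0.044     ] corners mean [0.55652308 0.06275593 0.044     ] [array([0.5966, 0.1013, 0.044 ]), array([0.5787, 0.0115, 0.044 ]), array([0.5164, 0.0236, 0.044 ]), array([0.5344, 0.1146, 0.044 ])]
edge angles 78.78868910844767 78.80777652681394 -12.01516556295829 -10.996137946596972
tip [0.56903147 0.1245522  0.04      ] clip [0.53433791 0.13665546 0.041     ]
tip rel -0.0005421861769183891 0.06324554738456697
clip rel -0.036952263721123285 0.06818904424423686
```

Emit:
servo_tool:
  steps:
    - {"tx": 0.6,"ty": -0.2,"tz": 0,"yaw": -1,"claw": 0.5}
    - {"tx": 1,"ty": -0.3,"tz": 0,"yaw": 0,"claw": 0.5}
    - {"tx": 1.5,"ty": -0.5,"tz": 0,"yaw": 0,"claw": 0.5}
    - {"tx": 1.5,"ty": -0.5,"tz": 0,"yaw": 0,"claw": 0.5}
    - {"tx": 1.5,"ty": -0.5,"tz": -1,"yaw": 0,"claw": 0.5}
    - {"tx": 1,"ty": -0.3,"tz": -2,"yaw": 0,"claw": 0.5}
    - {"tx": 0.5,"ty": -0.1,"tz": -2.5,"yaw": 0,"claw": 0.5}
    - {"tx": 0,"ty": 0,"tz": -2,"yaw": 0,"claw": 0.5}
    - {"tx": 0,"ty": 0,"tz": -1.5,"yaw": 0,"claw": 0.5}
    - {"tx": 0,"ty": 0,"tz": -1,"yaw": 0,"claw": 0.5}
    - {"tx": 0,"ty": 0,"tz": -0.5,"yaw": 0,"claw": 0.5}
    - {"tx": 0,"ty": 0,"tz": 0,"yaw": 0,"claw": 0.5}
    - {"tx": 0,"ty": 0,"tz": 0,"yaw": 0,"claw": 0.5}

```text
time_s: 6.75
position: [0.5563, 0.0624, 0.115]
tool_rot: [[0.981, -0.194, 0.001], [-0.194, -0.981, -0.0], [0.001, -0.0, -1.0]]
ft_force: [0.3, 0.5, -1.4]
grip_width: 0.015
gripper_force: 60.2
```

```bash
python3 - <<'E'
from h import *
st();snap('wrist','w4');handle('w4')
a=cv2.imread('pics/w4.png');cv2.imwrite('pics/w4c.png',cv2.resize(a[60:320,130:400],None,fx=2.2,fy=2.2,interpolation=cv2.INTER_CUBIC))
E
```

```text
t 6.75 pos [0.5563 0.0624 0.115 ] yaw_y -101.17 F [ 0.34  0.48 -1.36] w 0.015 gf 60.16081724781543 q [-5.7 30.3 84.4 -0.  65.2 95.5]
handle top z 0.1218 3425 ((557.1466674804688, 63.043800354003906), (15.35330867767334, 61.63905715942383), 78.79254150390625)
```

View pics/w4c.png

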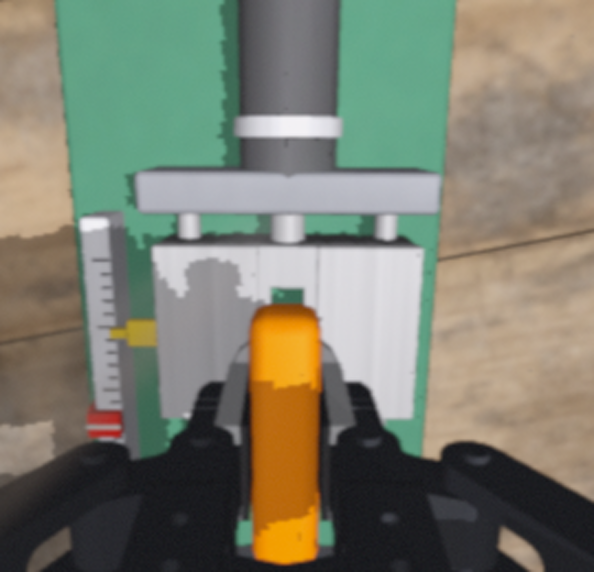

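The bar is over the socket and the slot's far end shows at crop (288,290). I'll check the offset numerically with the same camera.

```bash
python3 - <<'E'
from h import *
c=lambda x,y,z:plane('w4',(130+(x+.5)/2.2-.5,60+(y+.5)/2.2-.5),z)
cr=np.array([c(*q,.044) for q in((153,247),(424,249),(413,418),(160,417))]);print(cr.round(4),'mean',cr.mean(0))
a=np.radians(-11.3);X=np.array([np.cos(a),np.sin(a)]);Y=np.array([-X[1],X[0]])
h=np.array([.5571,.0630])
tip=c(111,331,.040)[:2];slot=c(288,290,.044)[:2]
for n,p in(('mean',cr.mean(0)[:2]),('tip',tip),('slotend',slot)):print(n,p,(p-h)@X,(p-h)@Y)
im,d,P=load('w4');hsv=cv2.cvtColor(im,cv2.COLOR_RGB2HSV)
# bar sides at top far end
for z in(.1218,.1138):
  print([((c(x,y,z)[:2]-h)@X,(c(x,y,z)[:2]-h)@Y) for x,y in((251,330),(319,330))])
E
```

```text
[[0.5965 0.1008 0.044 ]
 [0.5782 0.0112 0.044 ]
 [0.5167 0.0234 0.044 ]
 [0.5349 0.1141 0.044 ]] mean [0.55656981 0.06238762 0.044     ]
mean [0.55656981 0.06238762] -0.0003999188834825973 -0.000704395475757311
tip [0.56924439 0.1242472 ] -9.218131207505622e-05 0.0624395492910576
slotend [0.57300476 0.05900256] 0.01637972254508481 -0.0008034761262523363
[(np.float64(0.028247324460207095), np.float64(0.007411781857467183)), (np.float64(0.02830110564998109), np.float64(-0.006904077154744994))]
[(np.float64(0.02553103667101441), np.float64(0.007892856128047904)), (np.float64(0.025588492496252415), np.float64(-0.007401143446761254))]
```

Emit:
servo_tool:
  steps:
    - {"tx": -0.02,"ty": -0.04,"tz": -0.4,"yaw": 0,"claw": 0.5}
    - {"tx": 0,"ty": 0,"tz": -0.4,"yaw": 0,"claw": 0.5}
    - {"tx": 0,"ty": 0,"tz": -0.3,"yaw": 0,"claw": 0.5}
    - {"tx": 0,"ty": 0,"tz": -0.3,"yaw": 0,"claw": 0.5}
    - {"tx": 0,"ty": 0,"tz": -0.2,"yaw": 0,"claw": 0.5}
    - {"tx": 0,"ty": 0,"tz": -0.2,"yaw": 0,"claw": 0.5}
    - {"tx": 0,"ty": 0,"tz": -0.2,"yaw": 0,"claw": 0.5}
    - {"tx": 0,"ty": 0,"tz": 0,"yaw": 0,"claw": 0.5}
    - {"tx": 0,"ty": 0,"tz": 0,"yaw": 0,"claw": 0.5}

```text
time_s: 7.7
position: [0.5556, 0.0621, 0.0944]
tool_rot: [[0.981, -0.194, 0.0], [-0.194, -0.981, -0.0], [0.0, -0.0, -1.0]]
ft_force: [1.1, -0.1, -1.1]
grip_width: 0.0149
gripper_force: 60.2
```

Emit:
servo_tool:
  steps:
    - {"tx": 0,"ty": 0,"tz": -0.3,"yaw": 0,"claw": 0.5}
    - {"tx": 0,"ty": 0,"tz": -0.3,"yaw": 0,"claw": 0.5}
    - {"tx": 0,"ty": 0,"tz": -0.3,"yaw": 0,"claw": 0.5}
    - {"tx": 0,"ty": 0,"tz": -0.2,"yaw": 0,"claw": 0.5}
    - {"tx": 0,"ty": 0,"tz": -0.2,"yaw": 0,"claw": 0.5}
    - {"tx": 0,"ty": 0,"tz": -0.1,"yaw": 0,"claw": 0.5}
    - {"tx": 0,"ty": 0,"tz": 0,"yaw": 0,"claw": 0.5}
    - {"tx": 0,"ty": 0,"tz": 0,"yaw": 0,"claw": 0.5}

```text
time_s: 8.5
position: [0.5556, 0.0621, 0.0804]
tool_rot: [[0.981, -0.194, 0.0], [-0.194, -0.981, -0.0], [0.0, 0.0, -1.0]]
ft_force: [0.1, -0.1, -0.1]
grip_width: 0.0148
gripper_force: 60.2
```

Emit:
servo_tool:
  steps:
    - {"tx": 0,"ty": 0,"tz": -0.05,"yaw": 0,"claw": 0.5}
    - {"tx": 0,"ty": 0,"tz": -0.05,"yaw": 0,"claw": 0.5}
    - {"tx": 0,"ty": 0,"tz": 0,"yaw": 0,"claw": 0.5}

```text
time_s: 8.8
position: [0.5557, 0.0621, 0.0799]
tool_rot: [[0.981, -0.194, 0.001], [-0.194, -0.981, -0.0], [0.001, 0.0, -1.0]]
ft_force: [-0.8, -0.4, 4.8]
grip_width: 0.015
gripper_force: 61.0
```

```bash
python3 - <<'E'
from h import *
st();snap('wrist','w5');handle('w5')
E
```

```text
t 8.8 pos [0.5557 0.0621 0.0799] yaw_y -101.16 F [-0.81 -0.41  4.8 ] w 0.015 gf 60.97448956221342 q [-5.8 32.9 86.6 -0.  60.4 95.4]
handle top z 0.0868 3413 ((556.6336669921875, 62.74348831176758), (15.312236785888672, 61.71086502075195), 78.7214584350586)
```

Fully seated: collar contact gives +5 N and the bar top is at 86–87 mm. Quarter turn next.

Emit:
servo_tool:
  steps:
    - {"tx": 0,"ty": 0,"tz": 0.05,"yaw": 2,"claw": 0.5}
    - {"tx": 0,"ty": 0,"tz": 0,"yaw": 5,"claw": 0.5}
    - {"tx": 0,"ty": 0,"tz": 0,"yaw": 5,"claw": 0.5}
    - {"tx": 0,"ty": 0,"tz": 0,"yaw": 5,"claw": 0.5}
    - {"tx": 0,"ty": 0,"tz": 0,"yaw": 5,"claw": 0.5}
    - {"tx": 0,"ty": 0,"tz": 0,"yaw": 5,"claw": 0.5}
    - {"tx": 0,"ty": 0,"tz": 0,"yaw": 5,"claw": 0.5}
    - {"tx": 0,"ty": 0,"tz": 0,"yaw": 5,"claw": 0.5}
    - {"tx": 0,"ty": 0,"tz": 0,"yaw": 5,"claw": 0.5}
    - {"tx": 0,"ty": 0,"tz": 0,"yaw": 5,"claw": 0.5}
    - {"tx": 0,"ty": 0,"tz": 0,"yaw": 5,"claw": 0.5}
    - {"tx": 0,"ty": 0,"tz": 0,"yaw": 5,"claw": 0.5}
    - {"tx": 0,"ty": 0,"tz": 0,"yaw": 5,"claw": 0.5}
    - {"tx": 0,"ty": 0,"tz": 0,"yaw": 5,"claw": 0.5}
    - {"tx": 0,"ty": 0,"tz": 0,"yaw": 5,"claw": 0.5}
    - {"tx": 0,"ty": 0,"tz": 0,"yaw": 5,"claw": 0.5}
    - {"tx": 0,"ty": 0,"tz": 0,"yaw": 5,"claw": 0.5}
    - {"tx": 0,"ty": 0,"tz": 0,"yaw": 5,"claw": 0.5}
    - {"tx": 0,"ty": 0,"tz": 0,"yaw": 3,"claw": 0.5}
    - {"tx": 0,"ty": 0,"tz": 0,"yaw": 0,"claw": 0.5}

```text
time_s: 10.85
position: [0.5557, 0.0624, 0.0799]
tool_rot: [[0.193, 0.981, 0.0], [0.981, -0.193, 0.0], [0.001, 0.0, -1.0]]
ft_force: [-0.6, 2.5, 2.1]
grip_width: 0.0152
gripper_force: 60.6
```

```bash
python3 - <<'E'
from h import *
st();snap('wrist','w6');handle('w6');snap('top','t6');handle('t6')
E
```

```text
t 10.85 pos [0.5557 0.0624 0.0799] yaw_y -11.14 F [-0.57  2.47  2.07] w 0.0152 gf 60.55216358508915 q [-5.7 32.9 86.6  0.  60.5  5.4]
handle top z 0.0868 3442 ((557.706787109375, 61.862762451171875), (61.89590835571289, 15.854393005371094), 79.57112884521484)Traceback (most recent call last):
  File "<stdin>", line 2, in <module>
  File "h.py", line 17, in handle
    p=P[m]; zt=np.percentile(p[:,2],90); q=p[p[:,2]>zt-0.006]
               ~~~~~~~~~~~~~^^^^^^^^^^^
    return _quantile_unchecked(
        a, q, axis, out, overwrite_input, method, keepdims, weights)
    return _ureduce(a,
                    func=_quantile_ureduce_func,
    ...<5 lines>...
                    overwrite_input=overwrite_input,
                    method=method)
    r = func(a, **kwargs)
    result = _quantile(arr,
                       quantiles=q,
    ...<2 lines>...
                       out=out,
                       weights=wgt)
    slices_having_nans = np.isnan(arr[-1, ...])
                                  ~~~^^^^^^^^^
IndexError: index -1 is out of bounds for axis 0 with size 0
```

View pics/w6.png

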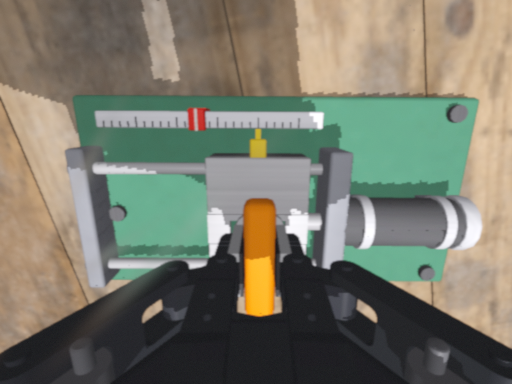

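The wrist view shows the handle seated and locked, bar crosswise. The pointer tip is at px (258,130) and the clip line at (197,119). I'll draw out about 30 mm along tester −x, then measure.

Emit:
servo_tool:
  steps:
    - {"tx": -0.2,"ty": 0.04,"tz": 0,"yaw": 0,"claw": 0.5}
    - {"tx": -0.3,"ty": 0.06,"tz": 0,"yaw": 0,"claw": 0.5}
    - {"tx": -0.3,"ty": 0.06,"tz": 0,"yaw": 0,"claw": 0.5}
    - {"tx": -0.3,"ty": 0.06,"tz": 0,"yaw": 0,"claw": 0.5}
    - {"tx": -0.3,"ty": 0.06,"tz": 0,"yaw": 0,"claw": 0.5}
    - {"tx": -0.3,"ty": 0.06,"tz": 0,"yaw": 0,"claw": 0.5}
    - {"tx": -0.3,"ty": 0.06,"tz": 0,"yaw": 0,"claw": 0.5}
    - {"tx": -0.3,"ty": 0.06,"tz": 0,"yaw": 0,"claw": 0.5}
    - {"tx": -0.3,"ty": 0.06,"tz": 0,"yaw": 0,"claw": 0.5}
    - {"tx": -0.3,"ty": 0.06,"tz": 0,"yaw": 0,"claw": 0.5}
    - {"tx": -0.2,"ty": 0.04,"tz": 0,"yaw": 0,"claw": 0.5}
    - {"tx": 0,"ty": 0,"tz": 0,"yaw": 0,"claw": 0.5}
    - {"tx": 0,"ty": 0,"tz": 0,"yaw": 0,"claw": 0.5}

```text
time_s: 12.25
position: [0.5261, 0.0683, 0.0802]
tool_rot: [[0.194, 0.981, 0.005], [0.981, -0.194, -0.0], [0.001, 0.005, -1.0]]
ft_force: [8.0, 2.1, -3.5]
grip_width: 0.0152
gripper_force: 60.0
```

```bash
cat >> h.py <<'E'
def gap(fn):
    im,d,P=load(fn); hsv=cv2.cvtColor(im,cv2.COLOR_RGB2HSV); a=np.radians(-11.3);X=np.array([np.cos(a),np.sin(a)]);Y=np.array([-X[1],X[0]])
    k=np.zeros(d.shape,bool);k[90:185]=1
    my=(cv2.inRange(hsv,(24,120,90),(35,255,255))>0)&k; mr=((cv2.inRange(hsv,(0,150,90),(6,255,255))|cv2.inRange(hsv,(174,150,90),(180,255,255)))>0)&k
    v,u=np.nonzero(my); t=v<=v.min()+4; tip=(u[t].mean(),v.min()); v2,u2=np.nonzero(mr); cl=((u2.min()+u2.max())/2,v2.mean())
    zc=np.median(P[mr][:,2]); T=plane(fn,tip,.04)[:2];C=plane(fn,cl,zc)[:2]
    print('tip',tip,'clip',cl,(u2.min(),u2.max(),v2.min(),v2.max()),'zc',zc.round(4),'gap along X mm',((C-T)@X*1000).round(2))
E
python3 - <<'E'
from h import *
gap('w6');st();snap('wrist','w7');gap('w7');handle('w7')
g=cv2.imread('pics/w7.png')[90:190,190:330]
cv2.imwrite('pics/w7c.png',cv2.resize(g,None,fx=5,fy=5,interpolation=cv2.INTER_CUBIC))
E
```

```text
tip (np.float64(257.58620689655174), np.int64(129)) clip (np.float64(197.5), np.float64(118.35059760956176)) (np.int64(188), np.int64(207), np.int64(108), np.int64(129)) zc 0.0417 gap along X mm -35.19
t 12.25 pos [0.5261 0.0683 0.0802] yaw_y -11.2 F [ 7.97  2.09 -3.49] w 0.0152 gf 59.956222834589425 q [-5.4 30.6 91.4  0.  57.7  5.8]
tip (np.float64(267.0), np.int64(129)) clip (np.float64(247.0), np.float64(118.35964912280701)) (np.int64(239), np.int64(255), np.int64(108), np.int64(130)) zc 0.0417 gap along X mm -11.85
handle top z 0.0871 3447 ((527.9336547851562, 67.73428344726562), (61.81330871582031, 15.799137115478516), 78.81855010986328)
```

View pics/w7c.png

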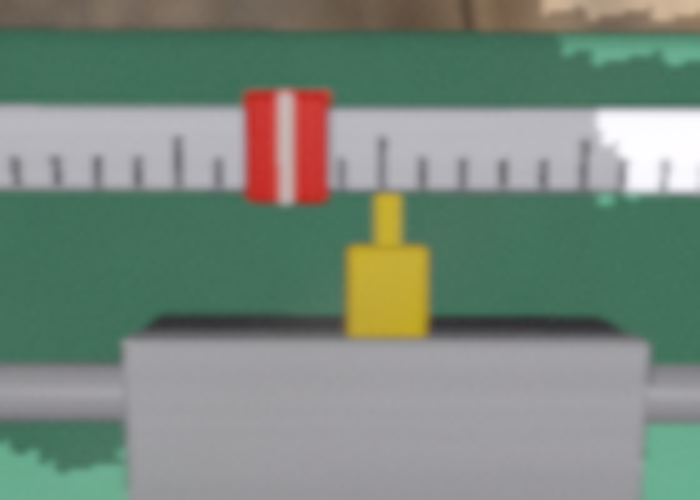

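In the crop, the clip line is at x=286 and the pointer at x=388, with 5 mm ticks about 41 px apart. That leaves about 12 mm, so I'll pull 11 more.

Emit:
servo_tool:
  steps:
    - {"tx": -0.2,"ty": 0.04,"tz": 0,"yaw": 0,"claw": 0.5}
    - {"tx": -0.2,"ty": 0.04,"tz": 0,"yaw": 0,"claw": 0.5}
    - {"tx": -0.2,"ty": 0.04,"tz": 0,"yaw": 0,"claw": 0.5}
    - {"tx": -0.2,"ty": 0.04,"tz": 0,"yaw": 0,"claw": 0.5}
    - {"tx": -0.2,"ty": 0.04,"tz": 0,"yaw": 0,"claw": 0.5}
    - {"tx": -0.1,"ty": 0.02,"tz": 0,"yaw": 0,"claw": 0.5}
    - {"tx": 0,"ty": 0,"tz": 0,"yaw": 0,"claw": 0.5}
    - {"tx": 0,"ty": 0,"tz": 0,"yaw": 0,"claw": 0.5}
    - {"tx": 0,"ty": 0,"tz": 0,"yaw": 0,"claw": 0.5}

```text
time_s: 13.2
position: [0.5156, 0.0704, 0.0803]
tool_rot: [[0.194, 0.981, 0.006], [0.981, -0.194, -0.0], [0.001, 0.006, -1.0]]
ft_force: [8.8, 1.8, -3.9]
grip_width: 0.015
gripper_force: 59.9
```

```bash
python3 - <<'E'
from h import *
st();snap('wrist','w8');gap('w8');handle('w8')
g=cv2.imread('pics/w8.png')[90:190,190:330]
cv2.imwrite('pics/w8c.png',cv2.resize(g,None,fx=5,fy=5,interpolation=cv2.INTER_CUBIC))
E
```

```text
t 13.2 pos [0.5156 0.0704 0.0803] yaw_y -11.2 F [ 8.85  1.85 -3.9 ] w 0.015 gf 59.87508147562039 q [-5.3 29.8 93.1  0.  56.7  5.9]
tip (np.float64(267.5), np.int64(130)) clip (np.float64(265.0), np.float64(117.97169811320755)) (np.int64(257), np.int64(273), np.int64(108), np.int64(129)) zc 0.0416 gap along X mm -1.61
handle top z 0.0872 3454 ((517.5702514648438, 69.90829467773438), (61.58983612060547, 15.88316822052002), 79.43204498291016)
```

View pics/w8c.png

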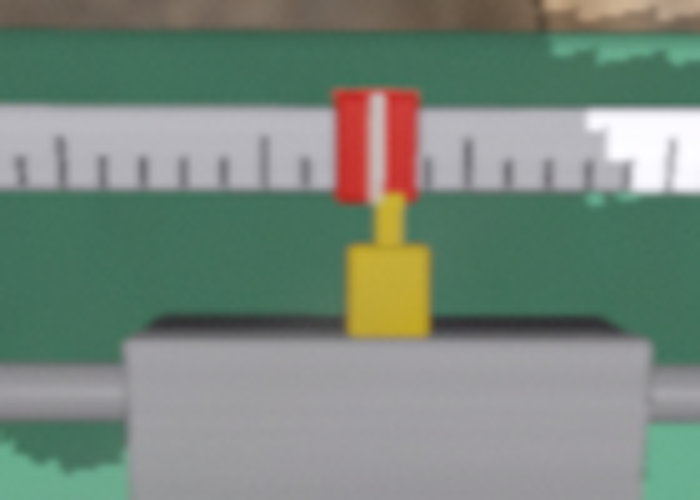

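Pointer at crop x=390 and line at x=377, so 1.6 mm remains.

Emit:
servo_tool:
  steps:
    - {"tx": -0.08,"ty": 0.016,"tz": 0,"yaw": 0,"claw": 0.5}
    - {"tx": -0.08,"ty": 0.016,"tz": 0,"yaw": 0,"claw": 0.5}
    - {"tx": 0,"ty": 0,"tz": 0,"yaw": 0,"claw": 0.5}
    - {"tx": 0,"ty": 0,"tz": 0,"yaw": 0,"claw": 0.5}
    - {"tx": 0,"ty": 0,"tz": 0,"yaw": 0,"claw": 0.5}
    - {"tx": 0,"ty": 0,"tz": 0,"yaw": 0,"claw": 0.5}
    - {"tx": 0,"ty": 0,"tz": 0,"yaw": 0,"claw": 0.5}

```text
time_s: 13.95
position: [0.5141, 0.0707, 0.0803]
tool_rot: [[0.194, 0.981, 0.006], [0.981, -0.194, -0.0], [0.001, 0.006, -1.0]]
ft_force: [9.9, 2.0, -3.9]
grip_width: 0.0151
gripper_force: 59.9
```

```bash
python3 - <<'E'
from h import *
st();snap('wrist','w9');gap('w9');handle('w9')
g=cv2.imread('pics/w9.png')[90:190,190:330]
cv2.imwrite('pics/w9c.png',cv2.resize(g,None,fx=5,fy=5,interpolation=cv2.INTER_CUBIC))
E
```

```text
t 13.95 pos [0.5141 0.0707 0.0803] yaw_y -11.2 F [ 9.94  2.04 -3.86] w 0.0151 gf 59.86637962396344 q [-5.3 29.7 93.4  0.  56.6  5.9]
tip (np.float64(267.5), np.int64(131)) clip (np.float64(267.5), np.float64(118.14027149321267)) (np.int64(260), np.int64(275), np.int64(108), np.int64(129)) zc 0.0416 gap along X mm -0.14
handle top z 0.0872 3445 ((516.0921020507812, 70.2190933227539), (61.449317932128906, 15.804990768432617), 79.42609405517578)
```

View pics/w9c.png

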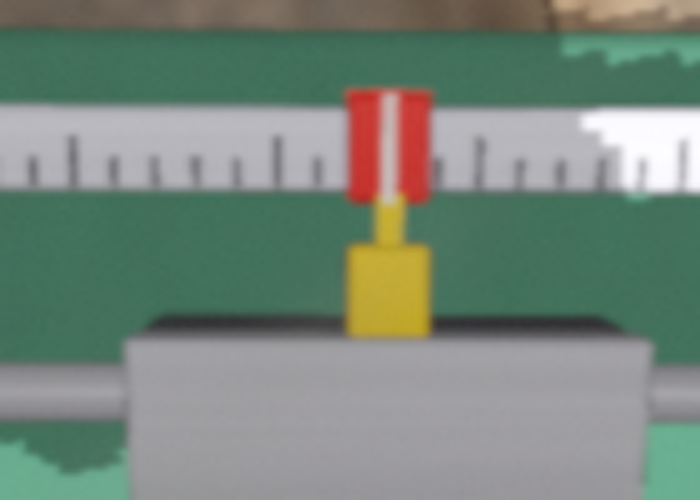

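The pointer at crop x=390 is on the clip's white line at x=389. It holds steady at about 10 N with the grip at 60 N, so I'm handing in.

```bash
python3 -c "
from rig import env
print(env.close_job())"
```

```text
the job is handed in; nothing more can be done
None
```

The handle is locked crosswise in the carriage, and the arm is holding the carriage with the pointer on the clip's white line (about 0.1 mm off by camera); the job was handed in at about 14 s of the 48 s, and the hand-in gave no verdict.

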